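# Clamp a freshly glued pen tray and hold the squeeze

### The arm

A 7-joint arm with a two-finger parallel gripper is mounted at the origin on the work surface. World frame = base frame: x ahead of the robot, y to its left, z up, the work surface at z = 0. Lengths are in m, angles in rad, forces in N, time in s.
With the tool pointing down it reaches from about 0.4 to 0.9 m from the base axis. Payload 5.6 kg.
Tool frame: the origin (TCP) lies on the centre line of the jaws, within the pads' length; the fingertips stand 14 mm ahead of it and the grasp point (between the pads) lies 5 mm behind it (tip_reach is the z of the fingertips in the tool frame, in m); z points along the fingers, y is the direction in which the jaws open and shut (so a half turn about z gives the same grasp; the last joint's range is limited). The gripper opens to 92 mm and grips with 3 to 60 N. Pads are 20 mm wide; open, the fingers measure 128 mm over their backs; the gripper's body (75 mm by 189 mm) begins 69 mm behind the grasp point.
Start: joints at [-1.281, 0.468, -0.012, 1.603, 0.006, 1.071, -0.056], TCP at [0.212, 0.614, 0.229] pointing down, gripper open.
Joint ranges: [-2.53, 2.53], [-0.31, 2.02], [-1.57, 1.55], [0.28, 2.44], [-1.29, 4.43], [0.15, 1.84], [-2.92, 2.92]. Speed limits (rad/s): [2.57, 2.57, 3.14, 3.14, 3.14, 3.14, 3.14].

### API

Orientations are given as a unit quaternion [x, y, z, w].
In Python, from bench import * gives the robot as it stands.
- The arm moves only by the tool send_rows, never from a script. Its argument "plan" is a list of rows, each a list of 6 numbers: the shift along the tool's x, y, z in cm, then the turn, a rotation vector about the tool's x, y, z in rad. A call has 1 to 10 rows; each row shifts and turns the commanded pose from where the row before left it, along the tool's axes as they then stand; what a row does not reach is not made up. A row lasts 1/8 s, in which the tool goes at most 62.5 mm and 10.7 degrees, less where a joint would pass 70% of its speed; a pose out of reach is approached as far as the arm can. A call with a gripper value outside its range is refused whole. "jaw" is the finger opening in cm, from 0 to 9.19, set as the call begins (left out, the last holds). The fingers move at their own pace and stop on an object; "newtons" is the grip in N (left out, the last holds). Time passes only in rows, so rows that do not move let the fingers close. It gives the time, the measured TCP pose, the force and the opening at its end, in the units of the state.
- get_obs(): the state, without advancing time (a new reading comes with each control period).
- capture(name): name is "scene" or "top" or "wrist"; returns the picture (384x512x3 uint8, red, green, blue); there is no depth.
- calibration(name): a dict with "fovy" (degrees; the focal length in pixels is half the picture's height over the tangent of half this angle, whatever the lens; pixels are square), "cx", "cy" (the principal point, pixels), "R" (3x3) and "t" (3): a world point X has camera coordinates R X + t; the wrist camera has in their place "hand_eye" (4x4, takes a point from camera to tool coordinates, whose origin is the TCP and whose axes are the flange's). Camera axes: x right, y down, z forward; pixel columns grow to the right and rows downward; lengths in m; the calibration is good to about 2 mm. A picture is of the moment at which its call begins: read the wrist's pose just before it. calibration takes no time and is no camera call.
- hand_in(): hands the job in, once; it reports no verdict.
The state is a dict: "t": time; "joint_pos": joint angles; "joint_velocities": joint speeds; "joint_torque": joint torques, N m; "position": TCP position; "tool_rot": TCP orientation; "ft_force": force on the tool from outside, world axes, zero at the start; "torque": the same for the moment, N m; "opening": opening from 0.0 (shut) to 1.0 (fully open).
Only numpy, scipy, OpenCV 4.12 (cv2) and the standard library are available. Lean on these libraries where they do the work, as an engineer would, in place of code of your own. Each camera call takes 0.05 s, during which the arm holds its last target.

### The job

The little birch pen tray standing in the open one-hand bar clamp has just been glued: squeeze and let out the clamp's trigger against its handle, stroke by stroke, until the front jaw has come up and its pad presses the tray snugly against the rear pad, without crushing the thin wood. Bring the jaw up with the trigger alone, keep your hands off the tray, the bar and the front jaw, leave the clamp lying on the counter, and do not disturb the glue bottle, stapler and pen pot. Finish while still holding the trigger squeezed, with the tray clamped; do not let go.

Things in the scene. Friction and masses are not known exactly. Their poses are not given: they have to be found in the camera images.
- clamp: One-hand bar clamp, 0.9 kg, lying loose on its side: dark grey housing, handle and rear jaw, teal trigger, steel bar. Origin on the counter under the bar, mid-housing; z up, x along the bar to the front jaw, -y down the pistol handle, +y into the throat. All parts are centred at z 20 mm. Housing x -35 to 23, y -22 to 22, 40 mm high. A few newtons slide it: it centres itself between the fingers.
- handle_back (a point): Point on the back (-x) face of the pistol handle, where one finger bears: clamp frame x -36, y -66, z 20 mm. Handle: x -36 to -12, y -20 to -120, z 3 to 37. Take handle and trigger together from above here, fingers closing along the clamp's x: 58 mm over both with the trigger out, 42 mm fully squeezed.
- trigger_face (a point): Point on the front (+x) face of the teal trigger, where the other finger bears: 59 mm from the pivot, z 20 mm; clamp frame about x +21, y -66 with the trigger out and x +6, y -66 fully squeezed.
- trigger_lever: The teal trigger bar: 14 mm thick, 28 mm high (z 6 to 34), its straight grip reaching 32 to 107 mm from its pivot. Origin on the counter under its pivot at clamp frame x -1, y -7; its own -y axis runs down the trigger.
- trigger (a joint): Trigger angle, rad: 0 out (a spring returns it, 2 to 4 N at the finger), 0.26 squeezed to its stop, 4 mm short of the handle. A full stroke draws the bar in about 7 mm, a part stroke in proportion. Once the pads bear on the tray it goes stiff before its stop: 20 N at the finger gives some 35 N at the pads, 40 N is too much. Let out, the bar stays where it is, keeping most of its pressure.
- bar (a joint): How far the bar with the front jaw has been drawn in, m: grows as the jaws close; the clear distance between the two pads is 128 mm less this value (the rear pad, on the housing, has its face at clamp frame x +32, y 36 to 68). It moves one way only: nothing opens it here.
- rail: The steel bar (20 mm wide, 7 mm thick) and the front jaw that it carries; the bar runs through the housing, its tail sticking out behind. Origin and axes as the clamp's, but drawn along -x with the bar.
- front_pad: Grey soft pad of the front jaw, 32 mm wide (y 36 to 68 in the clamp frame), 34 mm high, facing the tray. It sits on rubber of about 15 N per mm, 6 mm at most. Its own origin rides 160 mm behind its face (towards -x), on the counter level.
- front_pad_face (a point): Centre of the working face of the front jaw's pad, z 20 mm.
- organiser: The glued birch pen tray with brown 8 mm end panels: 90 mm long (its x, along the bar), 70 mm wide, 60 mm high, open on top, 5 mm walls, 0.16 kg, standing loose between the pads. Origin at the centre of its underside, z up. More than 70 N between the pads would crush it.
- glue_bottle: White glue bottle with an orange nozzle, 50 mm diameter, 142 mm high, standing; origin at the centre of its underside.
- stapler: Small blue stapler, 110 x 34 x 57 mm; origin at the centre of its underside, x along it.
- pen_pot: Black pen pot with four pens, 80 mm diameter, 155 mm high; origin at the centre of its underside.

How it is judged:
By the outcome, as a careful person would: the job done as asked, in the order asked, and still so for the second after the job is handed in, while the arm keeps its last pose, push and grip.
It also fails if it takes over 35 s, if anything falls off the work surface, if the arm or the gripper's body presses on something with over 40 N, if the wrist force passes 120 N, or if a joint passes its speed limit or range.

## Working session

There is one attempt and no reset: what is moved stays moved. The work goes in short steps, Python scripts to look and compute and a tool call to move; the robot and the scene stay as the last step left them, time stands still between calls to the robot, and variables do not carry over. Pictures are saved under pics/ and viewed, and the job is handed in when it is done.

Besides the shell and the picture viewer there is one more tool, called after "Request:" as name(argument=value, ...) on one line, values as JSON. send_rows: Moves the arm, as the interface text tells. Its arguments: {"type":"object","properties":{"plan":{"type":"array","items":{"type":"array","items":{"type":"number"}}},"jaw":{"type":"number"},"newtons":{"type":"number"}},"required":["plan"]}

```bash
mkdir -p pics; ls
python3 - <<'E'
from bench import *
import cv2
o=get_obs(); print({k:o[k] for k in ('t','position','tool_rot','ft_force','opening')})
for n in ('scene','top','wrist'):
    c=calibration(n); print(n,c)
    im=capture(n); cv2.imwrite(f'pics/{n}0.png',cv2.cvtColor(im,cv2.COLOR_RGB2BGR))
E
```

```text
pics
{'t': 0.0, 'position': array([0.21223963, 0.61379785, 0.22766711]), 'tool_rot': array([ 1.65675168e-01,  9.86180011e-01, -8.48014970e-04, -8.08868345e-05]), 'ft_force': array([ 0.04300045,  0.54419824, -0.19605533]), 'opening': 1.0007486254947007}
scene {'fovy': 56.17391324162763, 'cx': 251.47905428772577, 'cy': 195.04457608430957, 'R': array([[ 0.81021341,  0.58612719,  0.00302489],
       [ 0.38784366, -0.53223911, -0.75252829],
       [-0.43946733,  0.6108817 , -0.65855297]]), 't': array([-0.48729104, -0.20887793,  1.28248622])}
top {'fovy': 49.40215672390123, 'cx': 257.2917882718671, 'cy': 190.2962904690417, 'R': array([[ 0.06469256, -0.99790457,  0.00115779],
       [-0.97521146, -0.06346735, -0.21197761],
       [ 0.21160691,  0.01258428, -0.97727384]]), 't': array([-0.03086287,  0.58685804,  1.08449167])}
wrist {'fovy': 71.84913054770743, 'cx': 257.43840888043053, 'cy': 190.1334855567342, 'hand_eye': array([[-4.20661807e-05, -9.70767978e-01, -2.40019857e-01,
         6.71456792e-02],
       [ 9.99999990e-01, -7.67804333e-06, -1.44207159e-04,
         7.49551124e-05],
       [ 1.38148809e-04, -2.40019860e-01,  9.70767968e-01,
        -1.56007254e-01],
       [ 0.00000000e+00,  0.00000000e+00,  0.00000000e+00,
         1.00000000e+00]])}
```

View pics/scene0.png

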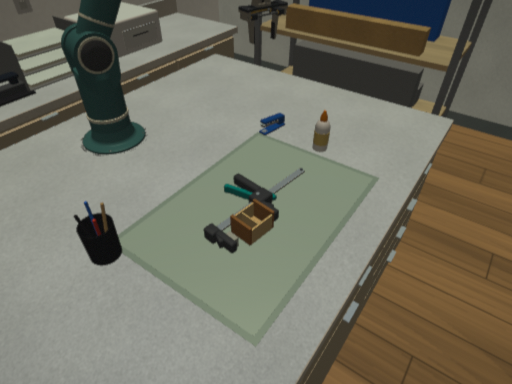

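View pics/top0.png

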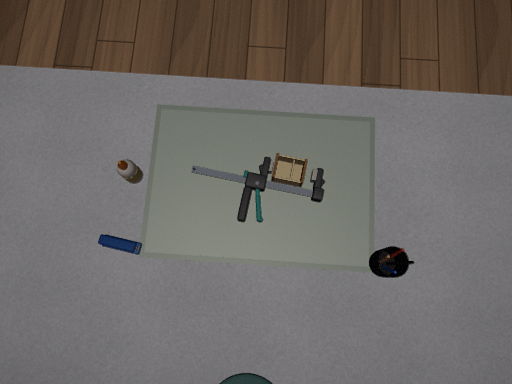

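View pics/wrist0.png

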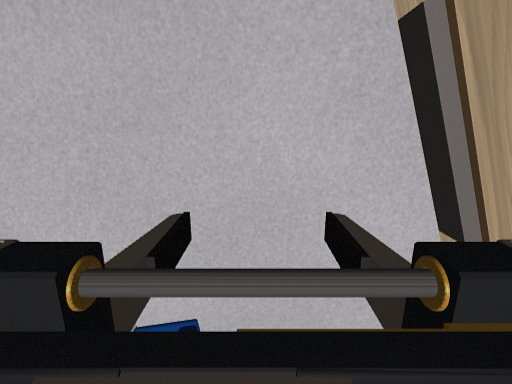

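```bash
cat > h.py <<'E'
import numpy as np, cv2
from bench import *
def ray(name,uv,z,pose=None):
    c=calibration(name); f=192/np.tan(np.radians(c['fovy']/2))
    d=np.array([(uv[0]-c['cx'])/f,(uv[1]-c['cy'])/f,1.])
    if name=='wrist':
        from scipy.spatial.transform import Rotation as R
        p,q=pose; Rt=R.from_quat(q).as_matrix(); H=c['hand_eye']
        C=Rt@H[:3,3]+p; D=Rt@H[:3,:3]@d
    else:
        C=-c['R'].T@c['t']; D=c['R'].T@d
    return C+D*(z-C[2])/D[2]
def proj(name,X,pose=None):
    c=calibration(name); f=192/np.tan(np.radians(c['fovy']/2))
    if name=='wrist':
        from scipy.spatial.transform import Rotation as R
        p,q=pose; Rt=R.from_quat(q).as_matrix(); H=c['hand_eye']
        x=H[:3,:3].T@(Rt.T@(np.array(X)-p)-H[:3,3])
    else: x=c['R']@X+c['t']
    return np.array([f*x[0]/x[2]+c['cx'],f*x[1]/x[2]+c['cy']])
E
python3 - <<'E'
import cv2
im=cv2.imread('pics/top0.png')[145:235,185:335]
cv2.imwrite('pics/top0c.png',cv2.resize(im,None,fx=5.3,fy=5.3,interpolation=cv2.INTER_CUBIC))
E
```

```text
(no output)
```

View pics/top0c.png

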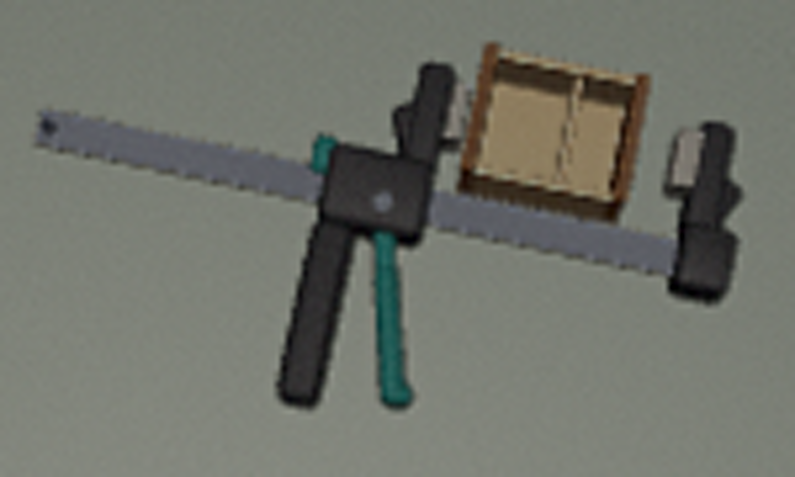

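Run:
```python
from h import *
P=lambda u,v,z: ray('top',(185+u/5.3-.4,145+v/5.3-.4),z)
a=P(42,128,.0235);b=P(672,256,.0235)
h1=P(300,403,.037);h0=P(338,225,.037);pv=P(382,200,.041); tt=P(397,402,.034)
hc=[P(323,150,.04),P(430,165,.04),P(415,240,.04),P(322,210,.04)]
d=(b-a)[:2];print('bar ang',np.degrees(np.arctan2(d[1],d[0])),np.linalg.norm(d))
e=(h0-h1)[:2];print('handle y ang-90',np.degrees(np.arctan2(e[1],e[0]))-90,np.linalg.norm(e))
th=np.arctan2(d[1],d[0]);R=np.array([[np.cos(th),-np.sin(th)],[np.sin(th),np.cos(th)]])
o1=pv[:2]-R@[-.001,-.007]
print('origin',o1)
for n,p in dict(a=a,b=b,h1=h1,h0=h0,tt=tt,**{f'hc{i}':x for i,x in enumerate(hc)}).items(): print(n,p,(R.T@(p[:2]-o1)*1000).round(1))
for q in ([482,45],[648,78],[617,215],[462,190]):
    p=P(*q,.06);print((R.T@(p[:2]-o1)*1000).round(1))
p=P(668,160,.03);print('front pad',(R.T@(p[:2]-o1)*1000).round(1))
```

```text
bar ang -98.07007340472755 0.34742694866825347
handle y ang-90 -97.80636055313327 0.09727125381380573
origin [0.62192704 0.00876356]
a [0.64736003 0.1978078  0.0235    ] [-190.7   -1.4]
b [ 0.59858681 -0.14617862  0.0235    ] [156.7  -1.4]
h1 [0.50456839 0.04646142 0.037     ] [ -20.8 -121.5]
h0 [0.60093821 0.0332495  0.037     ] [-21.3 -24.2]
tt [ 0.50880775 -0.00406234  0.034     ] [  28.6 -110.2]
hc0 [0.64070608 0.04397925 0.04      ] [-37.5  13.6]
hc1 [ 0.63617495 -0.01354602  0.04      ] [20.1 17.2]
hc2 [ 0.59479638 -0.00809507  0.04      ] [ 20.5 -24.5]
hc3 [0.60785999 0.04218525 0.04      ] [-31.1 -18.6]
[34.6 82.1]
[124.   82.2]
[121.5   5.8]
[39.8  2.4]
front pad [144.6  48.7]
```

```bash
cat >> h.py <<'E'
from scipy.spatial.transform import Rotation as Ro
def delta(target, yang):
    """tool-frame shift(cm) and z-turn (rad) to target TCP with tool y at world angle yang deg, tool down"""
    o=get_obs(); M=Ro.from_quat(o['tool_rot'])
    y=np.radians(yang); Y=np.array([np.cos(y),np.sin(y),0]); Z=np.array([0,0,-1.]); X=np.cross(Y,Z)
    T=Ro.from_matrix(np.array([X,Y,Z]).T)
    return (M.inv().apply(np.array(target)-o['position'])*100).round(2),(M.inv()*T).as_rotvec().round(4)
E
python3 - <<'E'
from h import *
print(delta([.5577,.0256,.17],82))
for uv,z in (((120,241),.05),((124,163),.14),((390,255),.15)): print(ray('top',uv,z))
E
```

```text
(array([-51.87, -44.31,   5.85]), array([-0.0013, -0.    , -0.1932]))
[0.42606567 0.36934089 0.05      ]
[0.62081829 0.35620475 0.14      ]
[ 0.42779546 -0.32935055  0.15      ]
```

Request:
send_rows(plan=[[-4.3,-3.7,0,0,0,0],[-4.3,-3.7,0,0,0,0],[-4.3,-3.7,0,0,0,0],[-4.3,-3.7,0,0,0,0],[-4.3,-3.7,0,0,0,0],[-4.3,-3.7,0,0,0,0],[-4.3,-3.7,0,0,0,0],[-4.3,-3.7,0,0,0,0],[-4.3,-3.7,0,0,0,0],[-4.3,-3.7,0,0,0,0]])

```text
t: 1.4
position: [0.4985, 0.1225, 0.2287]
tool_rot: [0.166, 0.986, 0.0, 0.0]
ft_force: [0.7, -0.2, -0.4]
opening: 1.003
```

Request:
send_rows(plan=[[-4.3,-3.7,0,0,0,0],[-4.3,-3.7,0,0,0,0],[0,0,2,0,0,-0.1],[0,0,2,0,0,-0.09],[0,0,0,0,0,0]])

```text
t: 2.02
position: [0.5538, 0.0259, 0.1871]
tool_rot: [0.072, 0.997, -0.0, -0.002]
ft_force: [-0.2, 0.3, 0.5]
opening: 1.003
```

Run:
```python
from h import *
o=get_obs(); print(o['t'],o['position'],o['tool_rot'],o['joint_pos'])
im=capture('wrist'); cv2.imwrite('pics/w1.png',cv2.resize(cv2.cvtColor(im,cv2.COLOR_RGB2BGR),None,fx=1.5,fy=1.5,interpolation=cv2.INTER_CUBIC))
print(delta([.5577,.0256,.10],82))
```

```text
2.025 [0.55376516 0.02587706 0.18710299] [ 7.20218880e-02  9.97401436e-01 -3.41820774e-04 -1.76259541e-03] [-0.32708857  0.35859425  0.27175728  1.89111506 -0.11929148  0.91105803
  1.42844552]
(array([-0.33,  0.01,  8.82]), array([-0.0004, -0.0014, -0.0051]))
```

View pics/w1.png

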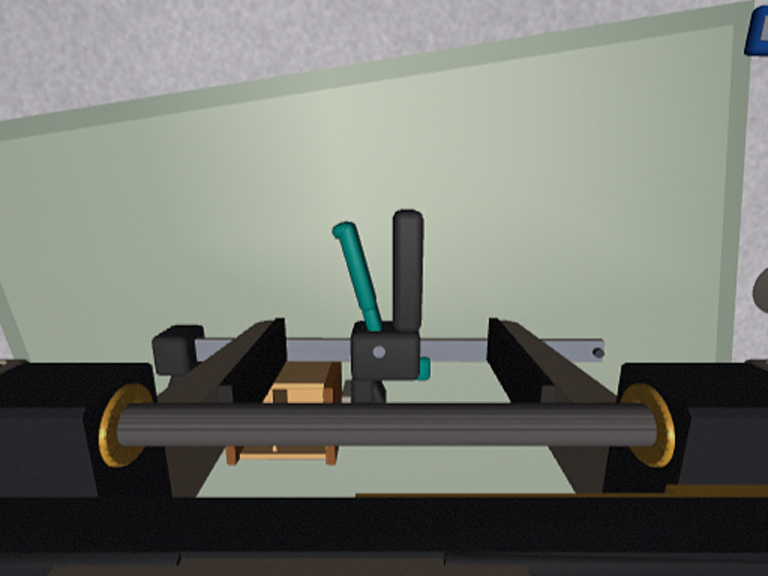

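Run:
```python
from h import *
o=get_obs();ps=(o['position'],o['tool_rot'])
P=lambda u,v,z: ray('wrist',((u+.5)/1.5-.5,(v+.5)/1.5-.5),z,ps)
pts=dict(pivot=(379,352,.041,-1,-7),hendL=(394,214,.037,-12,-120),hendR=(423,214,.037,-36,-120),hR=(421,320,.037,-36,-26),hL=(393,320,.037,-12,-26),
 barR=(601,350,.0235,0,0),barL=(215,349,.0235,0,0),hoL=(352,340,.04,23,-20),hoR=(419,340,.04,-35,-20),tip=(343,226,.034,0,0),tg=(352,262,.034,0,0))
W={k:P(*v[:3]) for k,v in pts.items()}
d=(W['barL']-W['barR'])[:2];th=np.arctan2(d[1],d[0]);print(np.degrees(th))
e=(W['hR']-W['hendR'])[:2];print(np.degrees(np.arctan2(e[1],e[0]))-90)
th=np.radians(-98);R=np.array([[np.cos(th),-np.sin(th)],[np.sin(th),np.cos(th)]])
for k,v in pts.items(): print(k,W[k].round(4),'origin:',(W[k][:2]-R@np.array(v[3:])/1000).round(4))
```

```text
-98.4360278419639
-98.1314233593881
pivot [0.6168 0.0107 0.041 ] origin: [0.6236 0.0088]
hendL [0.5084 0.0385 0.037 ] origin: [0.6256 0.0099]
hendR [0.5116 0.0604 0.037 ] origin: [0.6254 0.0081]
hR [0.5958 0.0484 0.037 ] origin: [0.6165 0.0091]
hL [0.5925 0.0258 0.037 ] origin: [0.6166 0.0103]
barR [0.65   0.1997 0.0235] origin: [0.65   0.1997]
barL [ 0.601  -0.1307  0.0235] origin: [ 0.601  -0.1307]
hoL [ 0.6037 -0.0096  0.04  ] origin: [0.6267 0.0104]
hoR [0.6115 0.0445 0.04  ] origin: [0.6265 0.0071]
tip [ 0.512  -0.0019  0.034 ] origin: [ 0.512  -0.0019]
tg [5.409e-01 4.000e-04 3.400e-02] origin: [5.409e-01 4.000e-04]
```

Request:
send_rows(plan=[[-0.5,0,4,0,0,-0.005],[0,0,4,0,0,0],[0,0,4,0,0,0],[0,0,2.5,0,0,0],[0,0,1.5,0,0,0],[0,0,0.6,0,0,0],[0,0,0,0,0,0]])

```text
t: 2.95
position: [0.5605, 0.0255, 0.0232]
tool_rot: [0.069, 0.998, 0.0, 0.0]
ft_force: [-0.3, -0.5, 0.1]
opening: 0.998
```

Run:
```python
from h import *
o=get_obs(); print(o['t'],o['position'],o['tool_rot'],o['ft_force'])
im=capture('wrist'); cv2.imwrite('pics/w2.png',cv2.resize(cv2.cvtColor(im,cv2.COLOR_RGB2BGR),None,fx=1.5,fy=1.5,interpolation=cv2.INTER_CUBIC))
```

```text
2.95 [0.56046588 0.02547913 0.02317875] [6.89821009e-02 9.97617782e-01 1.00966293e-04 4.69990101e-04] [-0.34040304 -0.47928737  0.07604979]
```

View pics/w2.png

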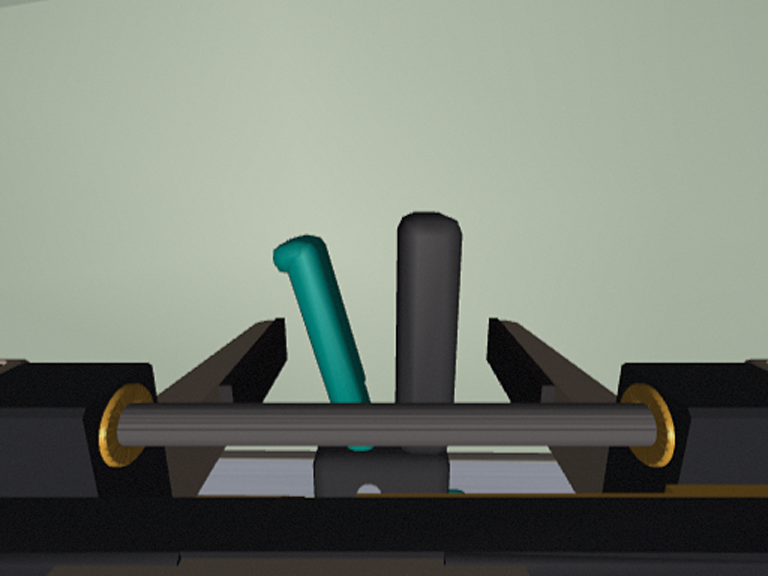

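Request:
send_rows(plan=[[0,0,0.4,0,0,0],[0,0,0,0,0,0],[0,0,0,0,0,0]], jaw=6.0, newtons=15)

```text
t: 3.38
position: [0.56, 0.0254, 0.0188]
tool_rot: [0.069, 0.998, 0.0, 0.0]
ft_force: [-0.4, 0.8, 0.2]
opening: 0.699
```

Request:
send_rows(plan=[[0,0.3,0,0,0,0],[0,0.3,0,0,0,0],[0,0.2,0,0,0,0],[0,0,0,0,0,0],[0,0,0,0,0,0]], jaw=3.8)

```text
t: 4.0
position: [0.5597, 0.0329, 0.0184]
tool_rot: [0.069, 0.998, -0.0, -0.001]
ft_force: [-5.3, -0.9, 3.6]
opening: 0.452
```

```bash
cat > look.py <<'E'
from h import *
import sys
n=sys.argv[1]
o=get_obs(); print(o['t'],o['position'],o['ft_force'],'open mm',o['opening']*91.9)
im=capture('top')[145:235,185:335]; im=cv2.cvtColor(im,cv2.COLOR_RGB2BGR)
cv2.imwrite(f'pics/{n}.png',cv2.resize(im,None,fx=5.3,fy=5.3,interpolation=cv2.INTER_CUBIC))
E
python3 look.py s1
```

```text
4.0 [0.55974114 0.03285913 0.0184485 ] [-5.33221002 -0.90138558  3.61612549] open mm 41.49738838205666
```

View pics/s1.png

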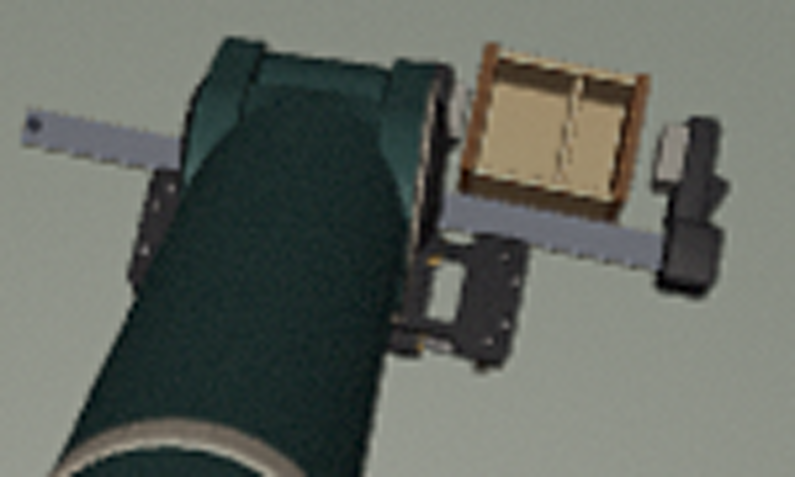

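Request:
send_rows(plan=[[0,-0.3,0,0,0,0],[0,-0.3,0,0,0,0],[0,-0.2,0,0,0,0],[0,0,0,0,0,0]], jaw=6.2)

```text
t: 4.55
position: [0.5602, 0.0255, 0.0187]
tool_rot: [0.069, 0.998, 0.0, 0.0]
ft_force: [-0.2, 0.4, -0.1]
opening: 0.676
```

Request:
send_rows(plan=[[0,0.3,0,0,0,0],[0,0.3,0,0,0,0],[0,0.2,0,0,0,0],[0,0,0,0,0,0],[0,0,0,0,0,0]], jaw=3.8)

```text
t: 5.18
position: [0.5593, 0.0331, 0.0183]
tool_rot: [0.069, 0.998, -0.0, -0.002]
ft_force: [-5.2, -0.6, 4.7]
opening: 0.456
```

```bash
python3 look.py s2
```

```text
5.175 [0.55934591 0.03305751 0.01833518] [-5.23810231 -0.56258441  4.66460408] open mm 41.91846082452012
```

View pics/s2.png

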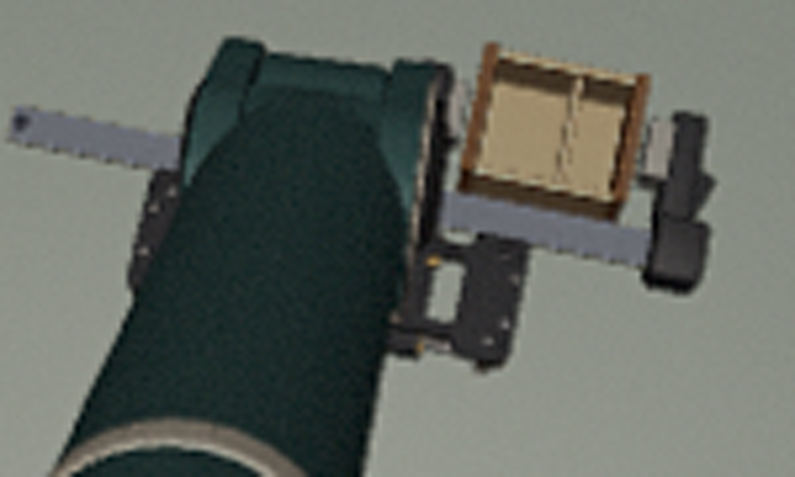

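Request:
send_rows(plan=[[0,-0.3,0,0,0,0],[0,-0.3,0,0,0,0],[0,-0.2,0,0,0,0],[0,0,0,0,0,0]], jaw=6.2)

```text
t: 5.72
position: [0.5603, 0.0253, 0.0187]
tool_rot: [0.069, 0.998, 0.0, 0.0]
ft_force: [0.3, 0.9, 0.4]
opening: 0.674
```

Request:
send_rows(plan=[[0,0.3,0,0,0,0],[0,0.3,0,0,0,0],[0,0.2,0,0,0,0],[0,0,0,0,0,0],[0,0,0,0,0,0]], jaw=3.8)

```text
t: 6.35
position: [0.5596, 0.033, 0.0184]
tool_rot: [0.069, 0.998, -0.0, -0.001]
ft_force: [-6.1, -1.4, 4.7]
opening: 0.45
```

```bash
python3 look.py s3
```

```text
6.35 [0.55963578 0.03300831 0.01839364] [-6.08658138 -1.42511791  4.650196  ] open mm 41.370036538761795
```

View pics/s3.png

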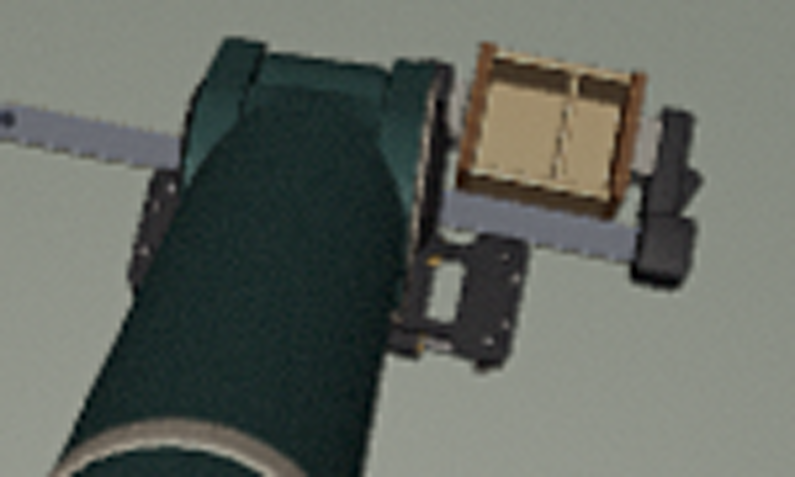

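Request:
send_rows(plan=[[0,-0.3,0,0,0,0],[0,-0.3,0,0,0,0],[0,-0.2,0,0,0,0],[0,0,0,0,0,0]], jaw=6.2)

```text
t: 6.9
position: [0.5602, 0.0253, 0.0187]
tool_rot: [0.069, 0.998, 0.0, 0.0]
ft_force: [-0.7, 0.2, 0.5]
opening: 0.677
```

Request:
send_rows(plan=[[0,0.2,0,0,0,0],[0,0.2,0,0,0,0],[0,0.1,0,0,0,0],[0,0,0,0,0,0],[0,0,0,0,0,0]], jaw=3.8, newtons=14)

```text
t: 7.52
position: [0.5592, 0.0297, 0.0184]
tool_rot: [0.069, 0.998, -0.0, -0.001]
ft_force: [-5.1, -1.3, 4.5]
opening: 0.524
```

```bash
python3 look.py s4
```

```text
7.525 [0.55919004 0.02972687 0.01838192] [-5.07601237 -1.27622743  4.53923754] open mm 48.14738675699697
```

View pics/s4.png

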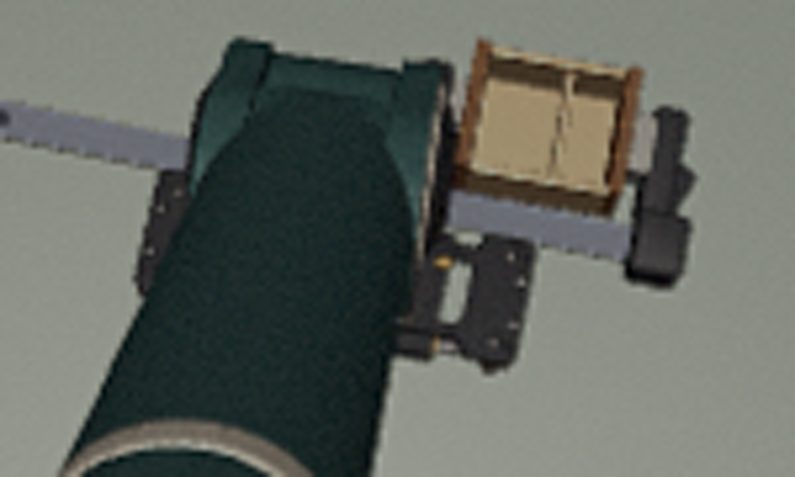

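Request:
send_rows(plan=[[0,0,0,0,0,0],[0,0,0,0,0,0],[0,0,0,0,0,0],[0,0,0,0,0,0]], newtons=20)

```text
t: 8.07
position: [0.559, 0.0304, 0.0184]
tool_rot: [0.069, 0.998, -0.0, -0.002]
ft_force: [-5.5, 0.8, 4.6]
opening: 0.497
```

Request:
send_rows(plan=[[0,0,0,0,0,0],[0,0,0,0,0,0],[0,0,0,0,0,0],[0,0,0,0,0,0]])

```text
t: 8.57
position: [0.559, 0.0304, 0.0184]
tool_rot: [0.069, 0.998, -0.0, -0.002]
ft_force: [-5.6, 0.2, 4.1]
opening: 0.499
```

```bash
python3 look.py s5
python3 - <<'E'
from h import *
im=cv2.cvtColor(capture('scene'),cv2.COLOR_RGB2BGR)
cv2.imwrite('pics/sc5.png',cv2.resize(im[150:280,180:340],None,fx=4.6,fy=4.6,interpolation=cv2.INTER_CUBIC))
cv2.imwrite('pics/sc5f.png',im)
E
```

```text
8.575 [0.55901585 0.0303652  0.01835313] [-5.55002544  0.15420856  4.08119763] open mm 45.860702360926716
```

View pics/s5.png

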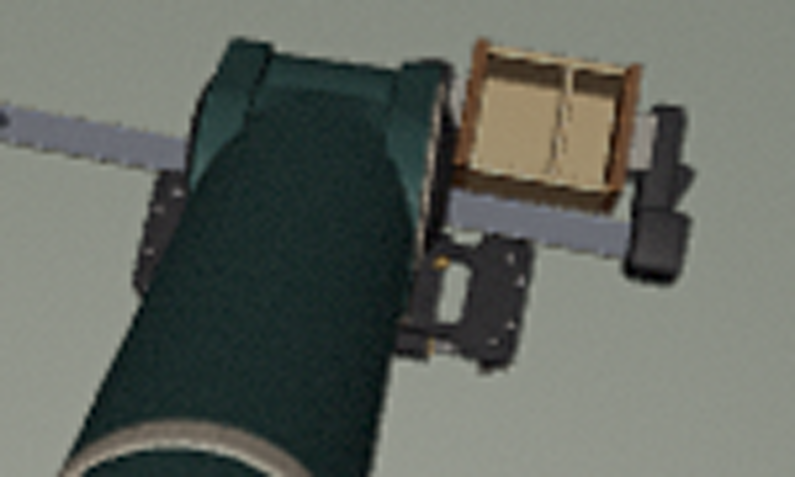

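View pics/sc5.png

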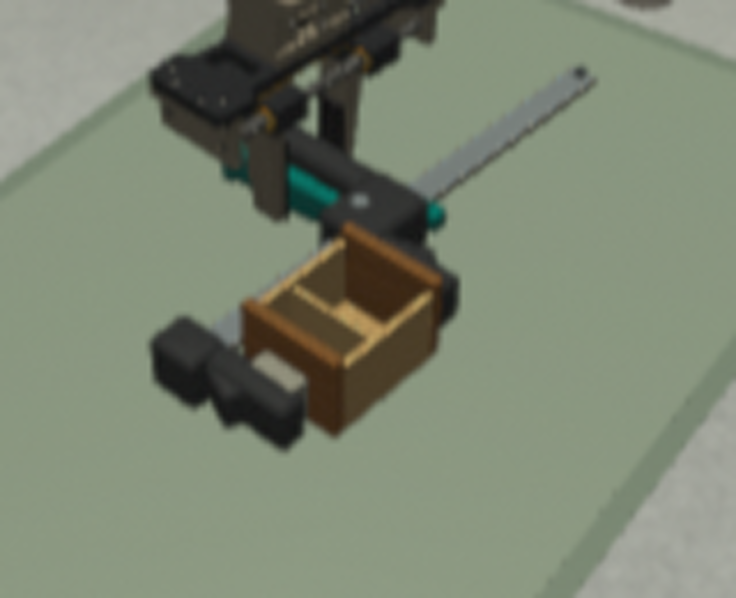

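View pics/sc5f.png

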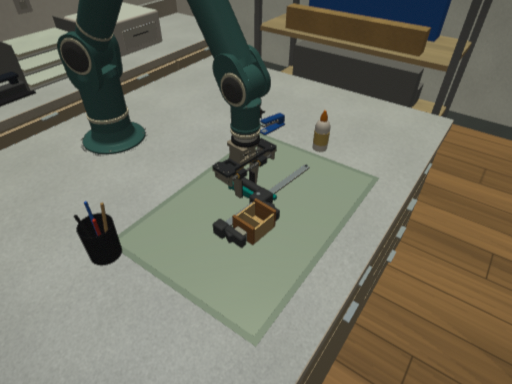

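```bash
python3 -c "
from bench import *
print(get_obs()['opening']*91.9, get_obs()['t']); print(hand_in())"
```

```text
46.02810626236771 8.675
the job is handed in; nothing more can be done
None
```

The tray is clamped, and I handed the job in at 8.7 s with the trigger still held squeezed at 20 N. I took handle and trigger together from above and made three full strokes, then a fourth that went stiff before its stop.

**Clamping force:** the fingers stood at 48.1 mm at 14 N and settled at 46 mm at 20 N, short of the 42 mm full-squeeze stop. The 2 mm change is about what the pad's rubber would give as the load rises. By the figures given, 20 N at the finger should mean about 35 N at the pads, against the 70 N crush limit. I did not measure the pad force directly.

**Final pictures:** the front pad is up against the tray, and the clamp lies flat on the counter. The bottle, stapler and pen pot look unmoved. The rear pad is mostly hidden by the arm, so I judged its contact from the stiffness and from the tray shifting a few millimetres back before the trigger went stiff.

**Wrist force:** the readings I took at the end of each move stayed below about 8 N. No check failed.

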